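# Unload the long specimen plate from the microscope stage

### The arm

A 6-joint arm with a two-finger parallel gripper is mounted at the origin on the work surface. World frame = base frame: x ahead of the robot, y to its left, z up, the work surface at z = 0. Lengths are in m, angles in degrees, forces in N, time in s.
With the tool pointing down it reaches from about 0.4 to 0.825 m from the base axis. Payload 7 kg.
Tool frame: the origin (TCP) lies midway between the tips of the shut fingers; the grasp point (between the pads) lies 19 mm behind it; z points along the fingers, y is the line along which they close (so a half turn about z gives the same grasp; the last joint's range is limited). The gripper opens to 88 mm and grips with 3 to 60 N. Pads are 19 mm wide; open, the fingers measure 130 mm over their backs; the gripper's body (78 mm by 193 mm) begins 47 mm behind the grasp point.
Start: joints at [81.939, 20.546, 0.682, 0, -70.136, -16.507], TCP at [0.281, 0.614, 0.227] pointing down, gripper open.
Joint ranges: [-176.03, 176.03], [-82.01, 121.73], [-58.28, 71.71], [-173.87, 95.51], [-174.79, -0.11], [-173.66, 173.66]. Speed limits (degrees/s): [136.94, 136.94, 172.46, 180, 180, 180].

### API

Orientations are given as [roll, pitch, yaw] about the fixed x, y, z axes, in that order (R = Rz(yaw) Ry(pitch) Rx(roll)).
In Python, from plant import ctrl gives the robot as it stands. The module is installed in compiled form; this text tells all that it offers.
- The arm moves only by the tool send_rows, never from a script. Its argument "plan" is a list that holds one entry, the list of rows, each a list of 6 numbers: the shift along the tool's x, y, z in fractions of the full range, 1 being 80 cm, then the turn, a rotation vector about the tool's x, y, z in parts of the range, where 1.0 means 90 degrees. A call has 1 to 8 rows; each row is the pose to reach, as a shift and turn from the pose commanded when the call began, along the tool's axes at that moment; what a row does not reach only later rows make up. A row lasts 1/12 s, in which the tool goes at most 41.7 mm and 7.16 degrees, less where a joint would pass 70% of its speed; a pose out of reach is approached as far as the arm can. A call with a gripper value outside its range is refused whole. "fingers" is the opening, from 0 (shut) to 1 (fully open), set as the call begins (left out, the last holds). The fingers move at their own pace and stop on an object; the grip force is fixed at half the most. Time passes only in rows, so rows that repeat a pose let the fingers close. It gives the time, the measured TCP pose, the force, the opening and the grip force at its end, in the units of the state.
- ctrl.get_obs(): the state, without advancing time (a new reading comes with each control period).
- ctrl.snapshot(name): name is "side" or "top" or "wrist"; returns a dict with "img" (400x640x3 uint8, red, green, blue), "K" (3x3 intrinsics, pixels), "k1" (the pictures are not rectified: a ray, as slopes to the right and down, at radius r is drawn at 1 + k1 r^2 times it, then the intrinsics apply), "pose" (4x4, takes a point from camera to world coordinates). Camera axes: x right, y down, z forward; pixel columns grow to the right and rows downward; lengths in m; the calibration is good to about 2 mm. A picture is of the moment at which its call begins. There is no depth.
- ctrl.close_job(): hands the job in; it is judged then, once.
The state is a dict: "clock": time; "joint_pos": joint angles; "qvel": joint speeds; "tau": joint torques, N m; "tool_pos": TCP position; "orientation": TCP orientation; "force": force on the tool from outside, world axes, zero at the start; "moment": the same for the moment, N m; "opening": finger opening in m; "gripper_force": force on a finger pad.
Only numpy, scipy, OpenCV 4.12 (cv2) and the standard library are available. Lean on these libraries where they do the work, as an engineer would, in place of code of your own. Each camera call takes 0.05 s, during which the arm holds its last target. There are 200 camera calls.

### The job

Unload the longer of the two flat specimen plates from the black microscope stage: push it along its guideway towards the steel tray until its end sticks out about 40 mm over the edge of the stage, then grip it by that overhanging end, take it off the stage and lay it flat, right way up, on the floor of the tray. Leave the shorter plate where it lies.

Things in the scene. Friction and masses are not known exactly. Their poses are not given: they have to be found in the camera images.
- long_plate: The plate to unload: flat bare aluminium bar, 140 mm long (its x), 50 mm wide (its y), 8 mm thick, about 0.15 kg, with a thin round mark in the middle of its top. Origin: centre of its underside. It lies in one of the stage's two guideways (either one), its x along the stage's x, with 3 mm play to the rail on each side.
- short_plate: A like plate that must stay: 90 mm long (its x), 50 mm wide, 8 mm thick, lying in the other guideway. Origin: centre of its underside.
- stage: Fixed black microscope stage, 240 mm (its x) by 160 mm (its y). Bed for the plates 60 mm above the table. Three rails along x, 12 mm wide, 10 mm above the bed, at y = -68, 0, +68 mm; between them two guideways 56 mm wide (centres y = -34, +34), open at both ends. +x points to the edge nearer the tray (x = +120 mm); free air beyond it. Origin: stage centre, at table height.
- tray: Fixed open steel tray, empty, outside 230 mm (its x) by 170 mm (its y), walls 4 mm thick and 14 mm high, floor 4 mm above the table. Origin: centre of its underside, at table height.

How it is judged (in metres and radians):
On the way, in this order (a step that is already met when the one before it is completed fails the run):
1. the long plate lies on the stage bed with its end at least 25 mm out over the tray-side edge (x of long_plate in the frame of stage between 0.075 and 0.125 m and height (world z) of long_plate between 0.055 and 0.066 m and angle between long_plate's own z axis and vertical below 0.09 rad), for 0.2 s.
2. the long plate is held by the fingers, off the stage (contact force between the fingers and long_plate above 1 N and contact force between stage and long_plate below 0.05 N and height (world z) of long_plate above 0.03 m), for 0.1 s.
At the end, for the whole second after the job is handed in: The long plate lies at rest, flat (within 3.4 degrees) on the tray's floor, inside its walls, mark up (centre within 60 mm of the tray's centre both ways, underside less than 8 mm above the table); the short plate is within 20 mm of where it started (x of long_plate in the frame of tray between -0.06 and 0.06 m and y of long_plate in the frame of tray between -0.06 and 0.06 m and height (world z) of long_plate below 0.008 m and angle between long_plate's own z axis and vertical below 0.06 rad and linear speed of long_plate below 0.02 m/s and distance of short_plate from where it was at the start of the episode below 0.02 m); the robot touches nothing.
It fails at once if the short plate is moved by more than 20 mm (distance of short_plate from where it was at the start of the episode above 0.02 m).
It also fails if it takes over 58 s, if anything falls off the work surface, if the arm or the gripper's body presses on something with over 40 N, if the wrist force passes 120 N, or if a joint passes its speed limit or range.

## Working session

There is one attempt and no reset: what is moved stays moved. The work goes in short steps, Python scripts to look and compute and a tool call to move; the robot and the scene stay as the last step left them, time stands still between calls to the robot, and variables do not carry over. Pictures are saved under pics/ and viewed, at most 10 in all, crops included, and the job is handed in when it is done.

Besides the shell and the picture viewer there is one more tool, called after ">>>" as name(argument=value, ...), one argument or row to a line, values as JSON. send_rows: Moves the arm, as the interface text tells. Its arguments: {"type":"object","properties":{"plan":{"type":"array","items":{"type":"array","items":{"type":"array","items":{"type":"number"}}}},"fingers":{"type":"number"}},"required":["plan"]}

```bash
mkdir -p pics; python3 - <<'E'
from plant import ctrl
import cv2,numpy as np,pickle
d={}
for n in("top","side"):
    s=ctrl.snapshot(n);d[n]=s;cv2.imwrite(f"pics/{n}0.png",s["img"][:,:,::-1]);print(n,s["K"].tolist(),s["k1"],s["pose"].round(4).tolist())
pickle.dump(d,open("s0.pkl","wb"))
o=ctrl.get_obs();print(o)
E
```

```text
top [[468.68521592816785, 0.0, 310.11318088558875], [0.0, 468.68521592816785, 193.0246113962613], [0.0, 0.0, 1.0]] -0.12477656282402287 [[-0.0181, -0.9954, 0.0938, 0.4583], [-0.9997, 0.0166, -0.0169, -0.036], [0.0152, -0.0941, -0.9954, 1.0095], [0.0, 0.0, 0.0, 1.0]]
side [[375.5526664715861, 0.0, 318.2297663880207], [0.0, 375.5526664715861, 205.37172218855872], [0.0, 0.0, 1.0]] -0.0858702667270638 [[0.9763, -0.1332, 0.1705, 0.4402], [-0.2163, -0.6169, 0.7567, -0.6067], [0.0044, -0.7757, -0.6311, 0.5097], [0.0, 0.0, 0.0, 1.0]]
{'clock': 0.1, 'joint_pos': array([ 8.19388023e+01,  2.05867651e+01,  6.39359117e-01, -1.88298424e-02,
       -7.01377800e+01, -1.65064694e+01]), 'qvel': array([ 0.12754465, -0.15510212, -0.01545963,  0.0520201 , -0.07396367,
        0.05305046]), 'tau': array([-4.23403408e-04, -5.84160233e+01,  2.93750972e+01,  7.01531410e+00,
        1.01638897e-02, -5.79012908e-05]), 'tool_pos': array([0.28048207, 0.61347074, 0.2257219 ]), 'orientation': array([ 1.79913295e+02, -7.23292089e-03, -2.45740724e+01]), 'force': array([0.53388818, 0.14265175, 0.23331023]), 'moment': array([ 0.00357438,  0.00124872, -0.02640023]), 'gripper_force': 0.0, 'opening': 0.08764415788919387}
```

View pics/top0.png

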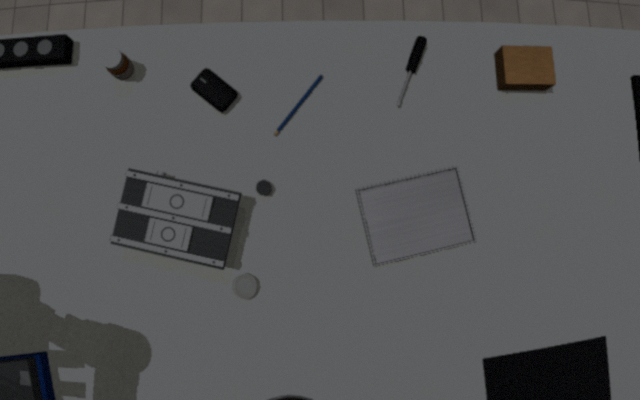

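View pics/side0.png

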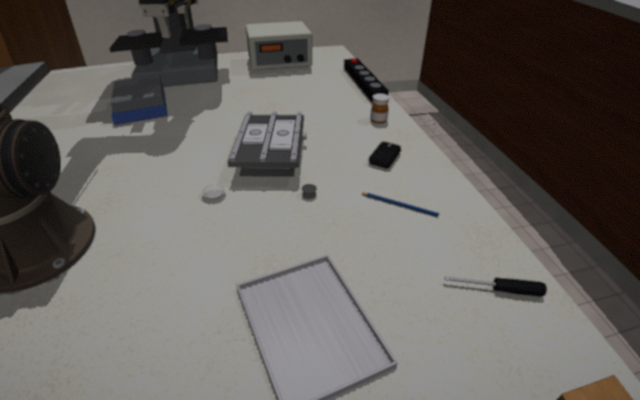

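The top view shows the stage at about (177,218). The long plate is in the upper guideway around (177,201), the short one is at (168,234), and the tray is at (415,216). A small dark object stands at (264,188), just beyond the stage's tray-side edge.

```bash
cat > h.py <<'E'
import numpy as np,cv2,pickle
def ray(s,uv):
    D=np.array([s["k1"],0,0,0,0.]);p=cv2.undistortPoints(np.array([[uv]],float),s["K"],D)[0,0]
    return s["pose"][:3,:3]@np.array([p[0],p[1],1.]),s["pose"][:3,3]
def cast(s,uv,z):
    d,o=ray(s,uv);return o+d*(z-o[2])/d[2]
def proj(s,P):
    T=np.linalg.inv(s["pose"]);r=cv2.Rodrigues(T[:3,:3])[0]
    return cv2.projectPoints(np.array(P,float).reshape(-1,1,3),r,T[:3,3],s["K"],np.array([s["k1"],0,0,0,0.]))[0][:,0]
E
python3 - <<'E'
from h import *
d=pickle.load(open("s0.pkl","rb"));s=d["top"]
for n,c,z in(("stage",[(129,169),(241,193),(224,268),(111,243)],.07),("tray",[(356,190),(456,168),(474,240),(375,265)],.014)):
    P=np.array([cast(s,u,z) for u in c]);print(n,P.round(4).tolist(),P.mean(0),np.linalg.norm(P-np.roll(P,-1,0),axis=1))
print(cast(s,(264,188),0.02))
im=cv2.resize(s["img"][155:305,95:295],None,fx=4,fy=4,interpolation=cv2.INTER_CUBIC)
cv2.imwrite("pics/c.png",cv2.convertScaleAbs(im[:,:,::-1],alpha=1.6))
E
```

```text
stage [[0.6025, 0.3188, 0.07], [0.5492, 0.0873, 0.07], [0.3996, 0.1224, 0.07], [0.4516, 0.3543, 0.07]] [0.50069412 0.22070551 0.07      ] [0.23757584 0.15364299 0.23770865 0.15504268]
tray [[0.5569, -0.1513, 0.014], [0.6016, -0.3724, 0.014], [0.4442, -0.4053, 0.014], [0.3966, -0.1876, 0.014]] [ 0.49982412 -0.27915066  0.014     ] [0.22559149 0.16086894 0.22286502 0.16439905]
[0.56383262 0.04488058 0.02      ]
```

View pics/c.png

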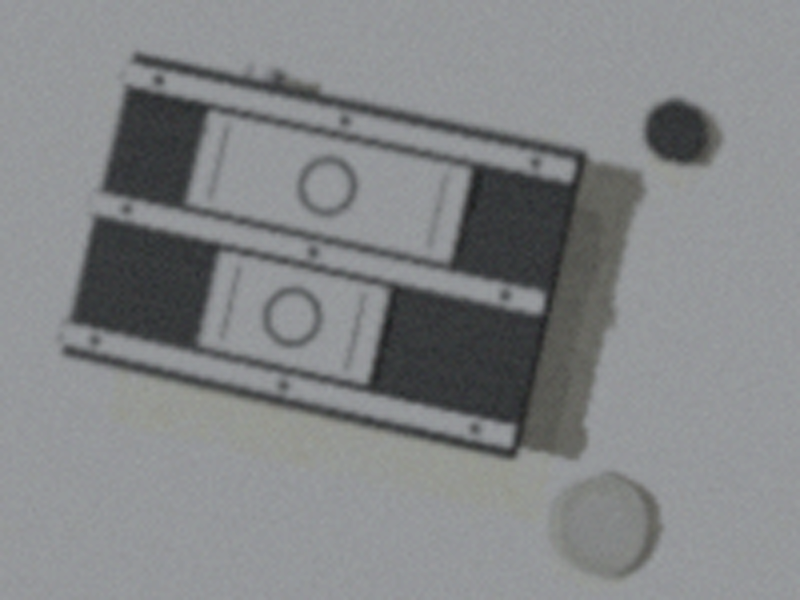

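The crop shows the long plate's corners at crop px (208,110), (472,166), (452,263) and (187,207), with its mark at (327,186). It sits clear of the stage's right edge, (583,153)–(516,455).

```bash
python3 - <<'E'
from h import *
d=pickle.load(open("s0.pkl","rb"));s=d["top"]
f=lambda c,z:np.array([cast(s,((u+.5)/4-.5+95,(v+.5)/4-.5+155),z) for u,v in c])
L=f([(208,110),(472,166),(452,263),(187,207)],.068);print("plate",L.round(4).tolist(),L.mean(0),np.linalg.norm(L-np.roll(L,-1,0),axis=1),"mark",f([(327,186)],.068))
# stage ends: rails' ends, z .07
R=f([(128,76),(579,165),(97,200),(547,300),(64,335),(516,440)],.07)
print("rails",R.round(4).tolist(),np.linalg.norm(R[1::2]-R[::2],axis=1))
v=(R[1::2]-R[::2]).mean(0);print("yaw",np.degrees(np.arctan2(v[1],v[0])))
v2=(L[1]+L[2]-L[0]-L[3]);print("plate yaw",np.degrees(np.arctan2(v2[1],v2[0])))
ex=v[:2]/np.linalg.norm(v[:2]);ey=np.array([-ex[1],ex[0]]);c=R.mean(0)[:2];print("c",c)
for P in (L,R): print(np.round(np.c_[(P[:,:2]-c)@ex,(P[:,:2]-c)@ey]*1e3,1).tolist())
print("short",np.round([((p[:2]-c)@ex*1e3,(p[:2]-c)@ey*1e3) for p in f([(219,252),(390,288),(372,383),(200,345)],.068)],1).tolist())
a=d["side"];print("sidemark",cast(a,(283,133),.068))
print("knob top/bot by two views", cast(s,(264,188),.02), cast(a,(309,188),.02),cast(a,(309,197),0))
T=cv2.convertScaleAbs(cv2.resize(a["img"][230:400,225:405],None,fx=3,fy=3,interpolation=cv2.INTER_CUBIC),alpha=1.2)
t=[cast(a,u,.014) for u in [(238,288),(327,259),(395,363)]];print("tray side cam",np.round(t,4).tolist(),"diag mid",((t[0]+t[2])/2).round(4))
E
```

```text
plate [[0.5749, 0.2817, 0.068], [0.544, 0.1452, 0.068], [0.4951, 0.1553, 0.068], [0.5254, 0.292, 0.068]] [0.53484352 0.21856838 0.068     ] [0.14001811 0.04989651 0.13996242 0.05055971] mark [[0.53499602 0.21939694 0.068     ]]
rails [[0.593, 0.3236, 0.07], [0.5434, 0.0906, 0.07], [0.5295, 0.3387, 0.07], [0.4758, 0.1071, 0.07], [0.461, 0.3552, 0.07], [0.4063, 0.1231, 0.07]] [0.23824391 0.23782805 0.23849885]
yaw -102.7748427882162
plate yaw -102.63501247152084
c [0.50148998 0.22305437]
[[-73.5, 58.6], [66.5, 58.6], [67.4, 8.7], [-72.5, 8.1]]
[[-118.3, 67.0], [119.9, 70.2], [-119.0, 1.7], [118.8, 0.6], [-119.9, -68.8], [118.5, -70.7]]
short [[-50.9, -10.7], [39.4, -10.1], [40.9, -58.5], [-49.8, -58.6]]
sidemark [0.53593921 0.2156952  0.068     ]
knob top/bot by two views [0.56383262 0.04488058 0.02      ] [0.5658051  0.04356353 0.02      ] [0.56432619 0.03734293 0.        ]
tray side cam [[0.3975, -0.1959, 0.014], [0.5567, -0.1635, 0.014], [0.6035, -0.3762, 0.014]] diag mid [ 0.5005 -0.286   0.014 ]
```

```bash
cat > go.py <<'E'
import sys,numpy as np
from scipy.spatial.transform import Rotation as R
from plant import ctrl
o=ctrl.get_obs();p=np.array(o["tool_pos"]);A=R.from_euler("xyz",o["orientation"],degrees=True)
fr={"s":((.5015,.2231),-102.7),"t":((.5000,-.2825),-78.6)}
(c,y0)=fr[sys.argv[1]];x,y,z,dy=map(float,sys.argv[2:6])
S=R.from_euler("z",y0,degrees=True)
rel=S.inv().apply(p-np.array([*c,0]));print("now",rel.round(4),o["orientation"].round(2),"t",o["clock"],"F",o["force"].round(1),"q",o["joint_pos"].round(0))
T=S.apply([x,y,z])+np.array([*c,0]);B=R.from_euler("xyz",[180,0,y0+dy],degrees=True)
print("shift cm",(A.inv().apply(T-p)*100).round(2),"rot",np.degrees((A.inv()*B).as_rotvec()).round(2))
E
python3 go.py s -.098 .034 .18 0
```

```text
now [-0.3322 -0.3014  0.2257] [ 1.7991e+02 -1.0000e-02 -2.4570e+01] t 0.1 F [0.5 0.1 0.2] q [ 82.  21.   1.  -0. -70. -17.]
shift cm [37.64 16.01  4.6 ] rot [ 7.000e-02 -7.000e-02  7.813e+01]
```

The manual's scale: shifts go in shares of 80 cm and turns go in shares of 90 degrees. Converting my numbers, 31 cm / 80 = 0.3875, 28 cm / 80 = 0.35, 56 degrees / 90 = 0.6222.

>>> send_rows(
  plan=[
    [[0.05,0.0213,0.005,0,0,0.0778],[0.1,0.0425,0.01,0,0,0.1556],[0.15,0.0638,0.015,0,0,0.2333],[0.2,0.085,0.02,0,0,0.3111],[0.25,0.1063,0.025,0,0,0.3889],[0.3,0.1275,0.03,0,0,0.4667],[0.35,0.1488,0.035,0,0,0.5444],[0.3875,0.165,0.04,0,0,0.6222]],
  ],
  fingers=0,
)

```text
clock: 0.77
tool_pos: [0.5052, 0.367, 0.1949]
orientation: [180.0, 0.0, -80.9]
force: [1.3, 0.4, 0.2]
opening: 0.0399
gripper_force: 0.0
```

```bash
python3 go.py s -.1 .034 .12 0
```

```text
now [-0.1412 -0.028   0.1949] [180.    0.  -80.9] t 0.7667 F [1.3 0.4 0.2] q [ 54.  17.  -9.  -0. -64. -45.]
shift cm [ 6.13 -4.23  7.49] rot [ 0.   0.  21.8]
```

In the tool's units: 7.5 cm / 80 = 0.0938, 6.1 cm / 80 = 0.0763, 21.8 degrees / 90 = 0.2422.

>>> send_rows(
  plan=[
    [[0.025,-0.0175,0.025,0,0,0.0667],[0.05,-0.035,0.05,0,0,0.1333],[0.0763,-0.0525,0.075,0,0,0.2],[0.0763,-0.0525,0.0938,0,0,0.2422],[0.0763,-0.0525,0.0938,0,0,0.2422],[0.0763,-0.0525,0.0938,0,0,0.2422]],
  ],
)

```text
clock: 1.27
tool_pos: [0.5554, 0.3147, 0.1193]
orientation: [179.9, -0.1, -102.3]
force: [-0.2, -0.4, 0.6]
opening: 0.0021
gripper_force: 0.0
```

```bash
python3 go.py s -.1 .034 .064 0;  python3 - <<'E'
from plant import ctrl
import cv2
a=cv2.resize(ctrl.snapshot("wrist")["img"],(400,250));b=ctrl.snapshot("top")["img"][130:290,80:336];b=cv2.resize(b,(400,250))
cv2.imwrite("pics/w1.png",cv2.convertScaleAbs(cv2.hconcat([a,b])[:,:,::-1],alpha=1.4))
E
```

```text
now [-0.1012  0.0325  0.1193] [ 1.7993e+02 -1.2000e-01 -1.0227e+02] t 1.2667 F [-0.2 -0.4  0.6] q [ 47.  22. -12.   0. -56. -59.]
shift cm [ 0.11 -0.16  5.53] rot [ 0.07 -0.12  0.43]
```

View pics/w1.png

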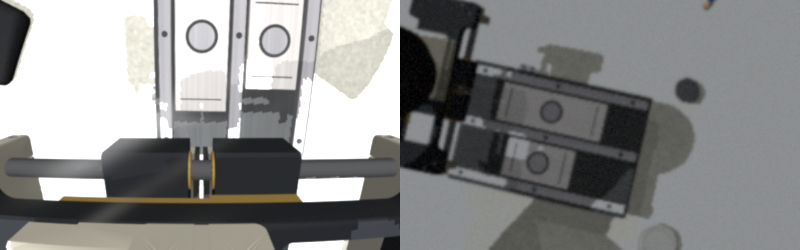

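The wrist view shows the shut fingers lined up with the long plate, both near column 201. I'll check the finger width by projection before going between the rails.

```bash
python3 - <<'E'
from h import *
from plant import ctrl
from scipy.spatial.transform import Rotation as R
s=ctrl.snapshot("wrist");o=ctrl.get_obs();A=R.from_euler("xyz",o["orientation"],degrees=True)
T=s["pose"];print("cam in tool",A.inv().apply(T[:3,3]-o["tool_pos"]).round(3))
for z in(0,-.019,-.04,-.066):
    print(z,(proj(s,[A.apply([0.0095,y,z])+o["tool_pos"] for y in(-.021,0,.021)])*.625).round(0).tolist())
E
```

```text
cam in tool [ 0.065 -0.001 -0.158]
0 [[175.0, 146.0], [202.0, 146.0], [229.0, 146.0]]
-0.019 [[172.0, 156.0], [202.0, 156.0], [232.0, 156.0]]
-0.04 [[167.0, 169.0], [202.0, 169.0], [237.0, 169.0]]
-0.066 [[159.0, 192.0], [203.0, 192.0], [246.0, 192.0]]
```

In the tool's units: 5.4 cm / 80 = 0.0675, 5.1 cm / 80 = 0.0638, 0.4 degrees / 90 = 0.0044.

>>> send_rows(
  plan=[
    [[0.0013,-0.0019,0.025,0,0,0.0044],[0.0013,-0.0019,0.05,0,0,0.0044],[0.0013,-0.0019,0.055,0,0,0.0044],[0.0013,-0.0019,0.06,0,0,0.0044],[0.0013,-0.0019,0.0638,0,0,0.0044],[0.0013,-0.0019,0.0675,0,0,0.0044],[0.0013,-0.0019,0.0675,0,0,0.0044]],
  ],
)

```text
clock: 2.0
tool_pos: [0.5571, 0.3145, 0.0666]
orientation: [-180.0, 0.0, -102.7]
force: [0.0, -0.9, 0.6]
opening: 0.0005
gripper_force: 0.0
```

```bash
python3 go.py s .007 .034 .064 0
```

```text
now [-0.1014  0.0341  0.0666] [-1.7998e+02  4.0000e-02 -1.0274e+02] t 2.0 F [ 0.  -0.9  0.6] q [ 47.  25. -15.   0. -50. -60.]
shift cm [1.084e+01 1.000e-02 2.500e-01] rot [-0.02  0.04 -0.04]
```

In the tool's units: 3.5 cm / 80 = 0.0438, 2.5 cm / 80 = 0.0313.

>>> send_rows(
  plan=[
    [[0,0,0.0038,0,0,0],[0.0063,0,0.0038,0,0,0],[0.0125,0,0.0038,0,0,0],[0.0188,0,0.0038,0,0,0],[0.025,0,0.0038,0,0,0],[0.0313,0,0.0038,0,0,0],[0.0375,0,0.0038,0,0,0],[0.0438,0,0.0038,0,0,0]],
  ],
)

```text
clock: 2.67
tool_pos: [0.5493, 0.2795, 0.0633]
orientation: [-180.0, 0.0, -102.8]
force: [0.1, 0.8, -0.3]
opening: 0.0006
gripper_force: 0.5
```

In the tool's units: 4 cm / 80 = 0.05, 3.5 cm / 80 = 0.0438.

>>> send_rows(
  plan=[
    [[0.0063,0,0,0,0,0],[0.0125,0,0,0,0,0],[0.0188,0,0,0,0,0],[0.025,0,0,0,0,0],[0.0313,0,0,0,0,0],[0.0375,0,0,0,0,0],[0.0438,0,0,0,0,0],[0.05,0,0,0,0,0]],
  ],
)

```text
clock: 3.33
tool_pos: [0.5404, 0.2406, 0.0633]
orientation: [-180.0, 0.0, -102.8]
force: [0.9, 1.3, 0.8]
opening: 0.0001
gripper_force: 0.9
```

```bash
cat > look.py <<'E'
from plant import ctrl
import cv2,sys,pickle
s=ctrl.snapshot("top");pickle.dump({"top":s},open("s1.pkl","wb"))
b=s["img"][140:290,95:295];b=cv2.resize(b,(800,600),interpolation=cv2.INTER_CUBIC)
cv2.imwrite(sys.argv[1],cv2.convertScaleAbs(b[:,:,::-1],alpha=1.7))
E
python3 go.py s .007 .034 .064 0; python3 look.py pics/p1.png
```

```text
now [-0.0256  0.0341  0.0633] [-1.7999e+02  2.0000e-02 -1.0276e+02] t 3.3333 F [0.9 1.3 0.8] q [ 43.  22. -22.   0. -47. -56.]
shift cm [ 3.26  0.01 -0.07] rot [-0.01  0.02 -0.06]
```

View pics/p1.png

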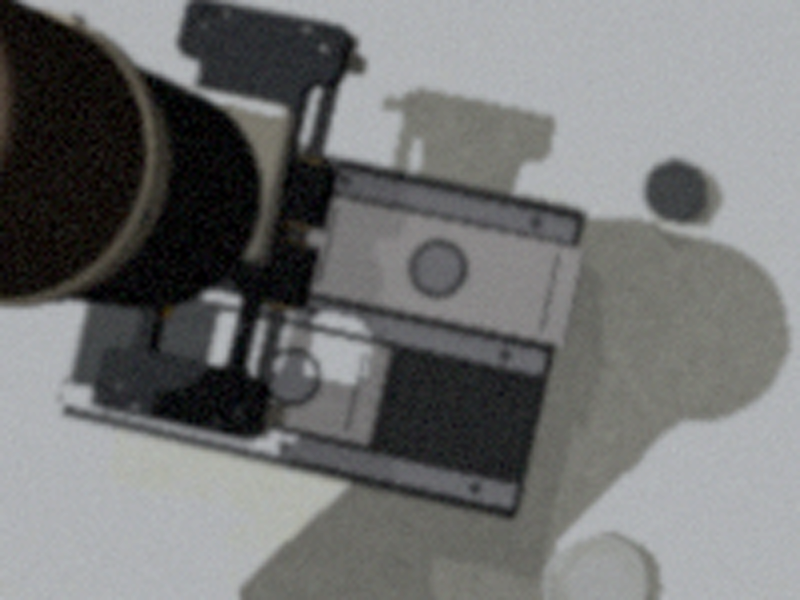

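The mark is now at crop (438,268), so the plate is sliding straight and its end is just at the stage edge.

```bash
python3 - <<'E'
from h import *
s=pickle.load(open("s1.pkl","rb"))["top"];p=cast(s,(438.5/4-.5+95,268.5/4-.5+140),.068)[:2]-[.5015,.2231]
a=np.radians(-102.7);print(p@[np.cos(a),np.sin(a)],p@[-np.sin(a),np.cos(a)])
E
```

```text
0.05441870135940888 0.03426179096033814
```

>>> send_rows(
  plan=[
    [[0.0075,0,0,0,0,0],[0.015,0,0,0,0,0],[0.0225,0,0,0,0,0],[0.03,0,0,0,0,0],[0.0363,0,0,0,0,0],[0.0413,0,0,0,0,0],[0.045,0,0,0,0,0],[0.0469,0,0,0,0,0]],
  ],
)

```text
clock: 4.05
tool_pos: [0.532, 0.2039, 0.0631]
orientation: [180.0, -0.0, -102.8]
force: [-0.2, 2.0, 1.0]
opening: 0.0003
gripper_force: 0.7
```

In the tool's units: -8 cm / 80 = -0.1, -5 cm / 80 = -0.0625.

>>> send_rows(
  plan=[
    [[0,0,0,0,0,0],[0,0,0,0,0,0],[-0.005,0,0,0,0,0],[-0.01,0,0,0,0,0],[-0.01,0,-0.025,0,0,0],[-0.01,0,-0.0625,0,0,0],[-0.01,0,-0.1,0,0,0],[-0.01,0,-0.1,0,0,0]],
  ],
)

```text
clock: 4.72
tool_pos: [0.5369, 0.2144, 0.149]
orientation: [-179.6, 0.3, -102.7]
force: [1.0, -0.2, 1.1]
opening: 0.0002
gripper_force: 0.0
```

```bash
python3 go.py s .142 .034 .13 0; python3 look.py pics/p2.png
```

```text
now [0.0007 0.0364 0.149 ] [-179.63    0.32 -102.67] t 4.7167 F [ 1.  -0.2  1.1] q [ 41.  15. -18.   0. -56. -54.]
shift cm [14.14  0.26  1.82] rot [-0.37  0.32  0.03]
```

View pics/p2.png

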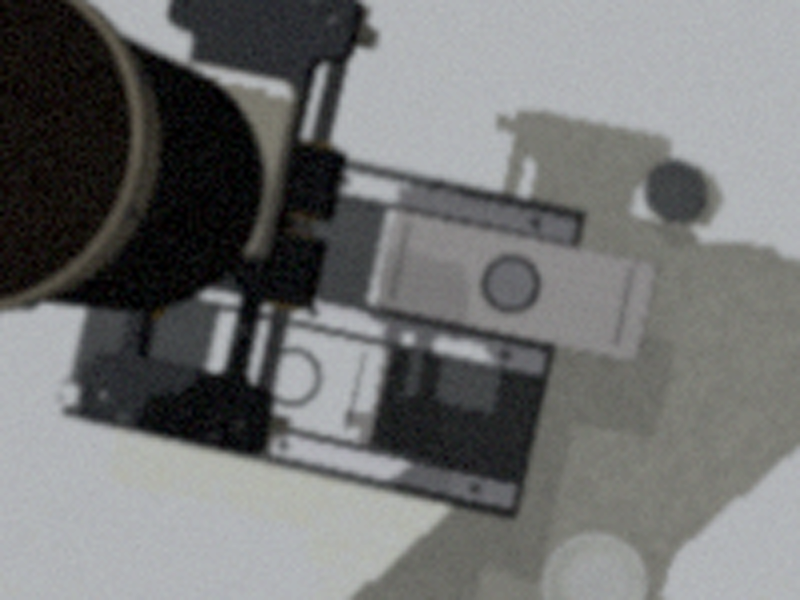

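The plate now overhangs: the mark is at crop (511,283) and the free end at (655,262)–(638,358), about 40 mm past the edge. I'll go above that end and then lower the open fingers.

In the tool's units: 14.1 cm / 80 = 0.1763, 14 cm / 80 = 0.175, -0.4 degrees / 90 = -0.0044.

>>> send_rows(
  plan=[
    [[0.0375,0.0013,0.0038,-0.0044,0.0033,0],[0.075,0.0025,0.0075,-0.0044,0.0033,0],[0.1125,0.0031,0.0125,-0.0044,0.0033,0],[0.15,0.0031,0.0175,-0.0044,0.0033,0],[0.175,0.0031,0.0225,-0.0044,0.0033,0],[0.1763,0.0031,0.0225,-0.0044,0.0033,0],[0.1763,0.0031,0.0225,-0.0044,0.0033,0]],
  ],
  fingers=0.9,
)

```text
clock: 5.35
tool_pos: [0.4996, 0.0743, 0.1245]
orientation: [179.5, -0.3, -102.9]
force: [0.0, 0.6, 0.6]
opening: 0.0416
gripper_force: 0.0
```

```bash
python3 go.py s .143 .034 .054 0; python3 - <<'E'
from h import *
s=pickle.load(open("s1.pkl","rb"))["top"];a=np.radians(-102.7)
for q in((511,283),(655,262),(638,358)):
    p=cast(s,((q[0]+.5)/4-.5+95,(q[1]+.5)/4-.5+140),.068)[:2]-[.5015,.2231]
    print(p@[np.cos(a),np.sin(a)],p@[-np.sin(a),np.cos(a)])
E
```

```text
now [0.1456 0.0309 0.1245] [ 179.54   -0.35 -102.86] t 5.35 F [0.  0.6 0.6] q [ 31.  10. -28.  -0. -52. -44.]
shift cm [-0.3  -0.37  7.04] rot [ 0.46 -0.35 -0.16]
0.09238847903537989 0.03446638143486593
0.16132448172648578 0.059668154209208166
0.16314215494025805 0.010781205501138471
```

>>> send_rows(
  plan=[
    [[0,0,0,0,0,0],[0,0,0,0,0,0],[0,0,0,0,0,0],[0,0,0,0,0,0],[0,0,0,0,0,0],[0,0,0,0,0,0]],
  ],
)

```text
clock: 5.85
tool_pos: [0.5003, 0.0756, 0.1251]
orientation: [179.6, -0.3, -102.7]
force: [-0.9, -0.0, 0.2]
opening: 0.0774
gripper_force: 0.0
```

```bash
python3 go.py s .143 .034 .054 0
```

```text
now [0.1442 0.0313 0.1251] [ 179.6    -0.3  -102.74] t 5.85 F [-0.9 -0.   0.2] q [ 31.  10. -28.  -0. -52. -44.]
shift cm [-0.15 -0.32  7.11] rot [ 0.4  -0.3  -0.04]
```

In the tool's units: 7.1 cm / 80 = 0.0888, -0.15 cm / 80 = -0.0019, 0.4 degrees / 90 = 0.0044.

>>> send_rows(
  plan=[
    [[-0.0019,-0.0044,0.0188,0.0044,-0.0033,0],[-0.0019,-0.0044,0.0375,0.0044,-0.0033,0],[-0.0019,-0.0044,0.0563,0.0044,-0.0033,0],[-0.0019,-0.0044,0.0725,0.0044,-0.0033,0],[-0.0019,-0.0044,0.0825,0.0044,-0.0033,0],[-0.0019,-0.0044,0.0888,0.0044,-0.0033,0],[-0.0019,-0.0044,0.0888,0.0044,-0.0033,0],[-0.0019,-0.0044,0.0888,0.0044,-0.0033,0]],
  ],
)

```text
clock: 6.52
tool_pos: [0.5037, 0.0758, 0.0543]
orientation: [-180.0, -0.0, -102.8]
force: [0.1, -0.5, 0.1]
opening: 0.0788
gripper_force: 0.0
```

```bash
python3 go.py s .143 .034 .054 0; python3 - <<'E'
from plant import ctrl
import cv2
a=ctrl.snapshot("wrist")["img"];cv2.imwrite("pics/w2.png",a[:,:,::-1])
E
```

```text
now [0.1432 0.0345 0.0543] [-1.7999e+02 -1.0000e-02 -1.0276e+02] t 6.5167 F [ 0.1 -0.5  0.1] q [ 31.  16. -33.   0. -42. -43.]
shift cm [-0.02  0.05  0.03] rot [-0.01 -0.01 -0.06]
```

View pics/w2.png

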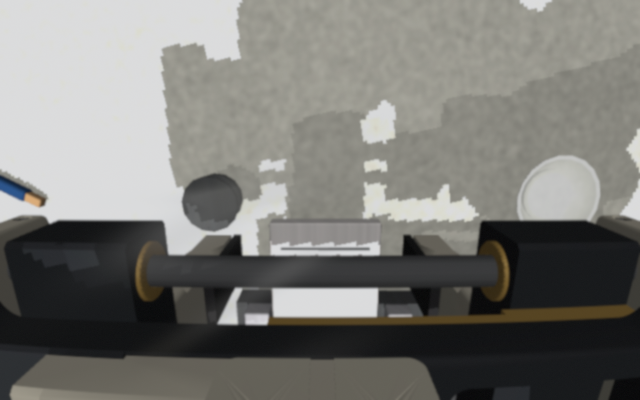

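The open fingers, at columns 210–240 and 405–440, straddle the plate end (270–380) with room on both sides.

>>> send_rows(
  plan=[
    [[0,0,0,0,0,0],[0,0,0,0,0,0],[0,0,0,0,0,0],[0,0,0,0,0,0],[0,0,0,0,0,0],[0,0,0,0,0,0],[0,0,0,0,0,0],[0,0,0,0,0,0]],
  ],
  fingers=0,
)

```text
clock: 7.23
tool_pos: [0.5035, 0.0757, 0.0542]
orientation: [-180.0, 0.0, -102.8]
force: [-1.5, 0.1, 1.7]
opening: 0.0496
gripper_force: 30.0
```

In the tool's units: -4.5 cm / 80 = -0.0563, -4 cm / 80 = -0.05.

>>> send_rows(
  plan=[
    [[0,0,-0.0025,0,0,0],[0,0,-0.0075,0,0,0],[0,0,-0.015,0,0,0],[0,0,-0.025,0,0,0],[0,0,-0.0375,0,0,0],[0,0,-0.05,0,0,0],[0,0,-0.0563,0,0,0],[0,0,-0.0563,0,0,0]],
  ],
)

```text
clock: 7.9
tool_pos: [0.5045, 0.0762, 0.101]
orientation: [-179.9, 0.1, -102.8]
force: [-0.0, 0.5, -2.2]
opening: 0.0498
gripper_force: 30.0
```

```bash
python3 go.py t .05 0 .1 0; python3 - <<'E'
from plant import ctrl
import cv2
a=ctrl.snapshot("side")["img"][80:230,180:380];a=cv2.resize(a,(400,300));b=cv2.resize(ctrl.snapshot("wrist")["img"],(400,300))
cv2.imwrite("pics/l.png",cv2.hconcat([a,b])[:,:,::-1])
E
```

```text
now [-0.3507  0.0753  0.101 ] [-1.7985e+02  1.2000e-01 -1.0275e+02] t 7.9 F [-0.   0.5 -2.2] q [ 31.  12. -30.   0. -48. -43.]
shift cm [39.64 -9.53  0.05] rot [ -0.17   0.08 -24.15]
```

View pics/l.png

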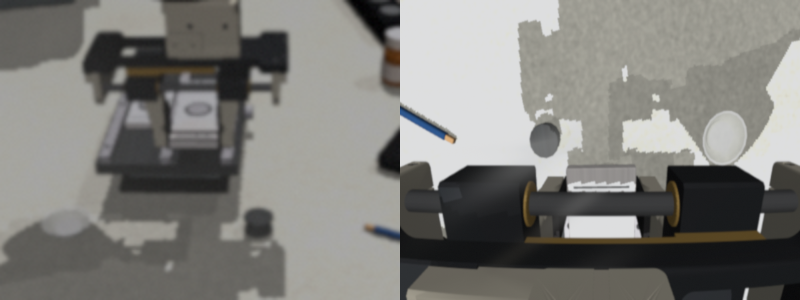

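The plate hangs level between the fingers with the mark up, clear of the stage.

In the tool's units: 16 cm / 80 = 0.2, 13 cm / 80 = 0.1625, -9 degrees / 90 = -0.1.

>>> send_rows(
  plan=[
    [[0,0,-0.0188,0,0,0],[0.0075,-0.0013,-0.0375,0,0,0],[0.025,-0.0063,-0.05,0,0,0],[0.055,-0.0138,-0.05,0,0,-0.0111],[0.09,-0.0225,-0.05,0,0,-0.0333],[0.125,-0.03,-0.05,0,0,-0.0556],[0.1625,-0.04,-0.05,0,0,-0.0778],[0.2,-0.0488,-0.05,0,0,-0.1]],
  ],
)

```text
clock: 8.67
tool_pos: [0.5057, -0.0902, 0.1386]
orientation: [180.0, -0.0, -93.6]
force: [0.6, 0.4, -1.6]
opening: 0.0498
gripper_force: 30.0
```

```bash
python3 go.py t .05 0 .1 0
```

```text
now [-0.1874  0.0436  0.1386] [179.95  -0.   -93.64] t 8.6667 F [ 0.6  0.4 -1.6] q [ 12.  10. -26.  -0. -54. -15.]
shift cm [24.05 -1.95  3.86] rot [  0.05   0.   -15.04]
```

Now the remaining distance to above the tray, slowing to a stop.

In the tool's units: 23.5 cm / 80 = 0.2938, -1.6 cm / 80 = -0.02, -15 degrees / 90 = -0.1667.

>>> send_rows(
  plan=[
    [[0.04,-0.0038,0.0038,0,0,-0.0222],[0.08,-0.0063,0.0075,0,0,-0.0444],[0.12,-0.01,0.0125,0,0,-0.0667],[0.1625,-0.0125,0.0188,0,0,-0.0889],[0.2063,-0.0163,0.025,0,0,-0.1111],[0.2438,-0.02,0.0313,0,0,-0.1333],[0.275,-0.0225,0.0375,0,0,-0.1556],[0.2938,-0.0238,0.0375,0,0,-0.1667]],
  ],
)

```text
clock: 9.33
tool_pos: [0.5084, -0.3269, 0.1069]
orientation: [179.9, 0.1, -78.8]
force: [0.8, 0.5, -2.8]
opening: 0.0497
gripper_force: 30.0
```

In the tool's units: 0.5 cm / 80 = 0.0063, 0.3 cm / 80 = 0.0038.

>>> send_rows(
  plan=[
    [[0.0038,0,0,0,0,0],[0.0063,0,0,0,0,0],[0.0063,0,0,0,0,0],[0.0063,0,0,0,0,0],[0.0063,0,0,0,0,0],[0.0063,0,0,0,0,0]],
  ],
)

```text
clock: 9.83
tool_pos: [0.5108, -0.3288, 0.1094]
orientation: [-180.0, -0.0, -78.7]
force: [-0.2, 0.6, -1.7]
opening: 0.0497
gripper_force: 30.0
```

```bash
python3 go.py t .05 0 .05 0; python3 - <<'E'
from plant import ctrl
import cv2,pickle
s=ctrl.snapshot("side");t=ctrl.snapshot("top");pickle.dump({"side":s,"top":t},open("s2.pkl","wb"))
a=s["img"][200:400,200:460];a=cv2.resize(a,(400,308));b=cv2.resize(t["img"][150:300,330:525],(400,308))
cv2.imwrite("pics/l2.png",cv2.hconcat([a,b])[:,:,::-1])
E
```

```text
now [0.0475 0.0015 0.1094] [-179.98   -0.    -78.71] t 9.8333 F [-0.2  0.6 -1.7] q [-14.  20. -17.  -0. -53.  26.]
shift cm [0.25 0.15 5.94] rot [-0.02 -0.   -0.11]
```

View pics/l2.png

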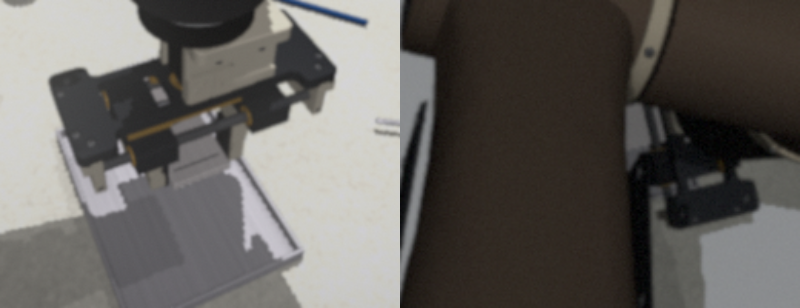

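The plate is held over the tray with its end between the fingers. Lowering it now.

In the tool's units: 9.8 cm / 80 = 0.1225, 9.4 cm / 80 = 0.1175.

>>> send_rows(
  plan=[
    [[0.0025,0.0013,0.0188,0,0,0],[0.0025,0.0013,0.0438,0,0,0],[0.0025,0.0013,0.0688,0,0,0],[0.0025,0.0013,0.09,0,0,0],[0.0025,0.0013,0.1063,0,0,0],[0.0025,0.0013,0.1175,0,0,0],[0.0025,0.0013,0.1225,0,0,0],[0.0025,0.0013,0.1225,0,0,0]],
  ],
)

```text
clock: 10.6
tool_pos: [0.5097, -0.3315, 0.0105]
orientation: [179.9, 0.0, -78.8]
force: [-0.2, -0.6, -1.1]
opening: 0.0493
gripper_force: 30.0
```

In the tool's units: 0.45 cm / 80 = 0.0056, 0.4 cm / 80 = 0.005.

>>> send_rows(
  plan=[
    [[0,0,0.0013,0,0,0],[0,0,0.0025,0,0,0],[0,0,0.0038,0,0,0],[0,0,0.005,0,0,0],[0,0,0.0056,0,0,0],[0,0,0.0056,0,0,0],[0,0,0.0056,0,0,0]],
  ],
)

```text
clock: 11.18
tool_pos: [0.5101, -0.3318, 0.0068]
orientation: [-180.0, -0.0, -78.8]
force: [-0.6, -0.2, -1.6]
opening: 0.0496
gripper_force: 30.0
```

In the tool's units: 0.2 cm / 80 = 0.0025, 0.1 cm / 80 = 0.0013.

>>> send_rows(
  plan=[
    [[0,0,0.0013,0,0,0],[0,0,0.0025,0,0,0],[0,0,0.0025,0,0,0],[0,0,0.0025,0,0,0]],
  ],
)

```text
clock: 11.52
tool_pos: [0.51, -0.3318, 0.0045]
orientation: [180.0, 0.0, -78.8]
force: [-1.3, 1.1, -1.8]
opening: 0.0495
gripper_force: 30.0
```

>>> send_rows(
  plan=[
    [[0,0,0,0,0,0],[0,0,0,0,0,0],[0,0,0,0,0,0],[0,0,0,0,0,0],[0,0,0,0,0,0],[0,0,0,0,0,0],[0,0,0,0,0,0]],
  ],
  fingers=0.82,
)

```text
clock: 12.1
tool_pos: [0.51, -0.3318, 0.0047]
orientation: [-180.0, -0.0, -78.8]
force: [0.2, -0.2, 0.3]
opening: 0.0721
gripper_force: 0.0
```

In the tool's units: -18 cm / 80 = -0.225, -15 cm / 80 = -0.1875.

>>> send_rows(
  plan=[
    [[0,0,-0.0125,0,0,0],[0,0,-0.0375,0,0,0],[0,0,-0.075,0,0,0],[0,0,-0.1125,0,0,0],[0,0,-0.15,0,0,0],[0,0,-0.1875,0,0,0],[0,0,-0.225,0,0,0],[0,0,-0.225,0,0,0]],
  ],
)

```text
clock: 12.77
tool_pos: [0.5129, -0.3334, 0.1926]
orientation: [-179.5, -0.4, -78.7]
force: [0.1, -0.0, 0.4]
opening: 0.072
gripper_force: 0.0
```

```bash
python3 go.py t .05 0 .05 0; python3 - <<'E'
from plant import ctrl
import cv2,pickle
s=ctrl.snapshot("side");t=ctrl.snapshot("wrist");pickle.dump({"side":s,"wrist":t},open("s3.pkl","wb"))
a=s["img"][200:400,200:460];a=cv2.resize(a,(400,308));b=cv2.resize(t["img"],(400,308))
cv2.imwrite("pics/l3.png",cv2.hconcat([a,b])[:,:,::-1])
E
```

```text
now [0.0525 0.0026 0.1926] [-179.51   -0.38  -78.71] t 12.7667 F [ 0.1 -0.   0.4] q [-15.  16. -11.   0. -63.  26.]
shift cm [-0.34  0.38 14.25] rot [-0.49 -0.38 -0.11]
```

View pics/l3.png

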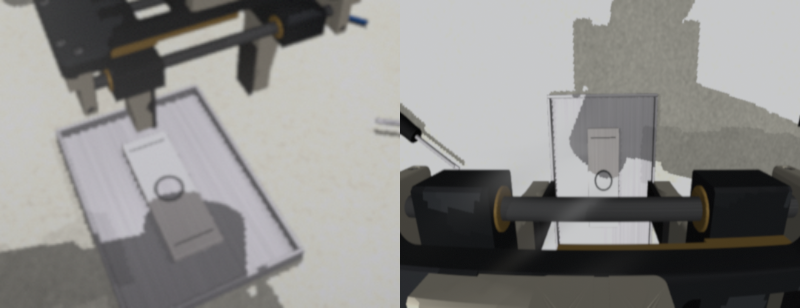

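The plate lies flat in the tray with its mark up, at side-view pixel (310,321). I'll check its position and hand in only if it is within limits.

```bash
python3 - <<'E'
from h import *
from plant import ctrl
s=pickle.load(open("s3.pkl","rb"))["side"];p=cast(s,(309.9,321.4),.012)[:2]-[.5,-.2825]
a=np.radians(-78.6);r=np.array([p@[np.cos(a),np.sin(a)],p@[-np.sin(a),np.cos(a)]]);print(r)
if abs(r).max()<.03: print(ctrl.close_job())
E
```

```text
[-0.00012571  0.00138483]
the job is handed in; nothing more can be done
None
```

The long plate is flat and mark up on the tray floor, measured about 1 mm from the tray's centre. The short plate was not touched, and the job was handed in at about 13 s on the clock; no verdict was returned.

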